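# Restock a bottle lane, oldest first

### The arm

A 7-joint arm with a two-finger parallel gripper is mounted at the origin on the work surface; the furniture and walls round the work are solid. World frame = base frame: x ahead of the robot, y to its left, z up, the work surface at z = 0. Lengths are in m, angles in rad, forces in N, time in s.
With the tool pointing down it reaches from about 0.425 to 0.875 m from the base axis. Payload 4.7 kg.
Tool frame: the origin (TCP) lies on the centre line of the jaws, within the pads' length; the fingertips stand 25 mm ahead of it and the grasp point (between the pads) lies 6 mm ahead of it (manip.finger_overhang is the distance from the TCP to the fingertips, in m); z points along the fingers, y is the line along which they close (so a half turn about z gives the same grasp; the last joint's range is limited). The gripper opens to 85 mm and grips with 20 to 120 N. Pads are 22 mm wide; open, the fingers measure 114 mm over their backs; the gripper's body (76 mm by 85 mm) begins 54 mm behind the grasp point. The pads swing forward as they close: fully open they stand 13 mm farther back than shut.
Start: joints at [-1.201, 0.321, -0.07, 1.45, 0.023, 1.371, -0.057], TCP at [0.226, 0.609, 0.256] pointing down, gripper open.
Joint ranges: [-2.86, 2.86], [-0.3, 2.09], [-1.38, 1.24], [0.06, 2.45], [-1.56, 4.7], [0.09, 2.05], [-2.69, 2.69]. Speed limits (rad/s): [2.57, 2.57, 3.14, 3.14, 3.14, 3.14, 3.14].

### API

Orientations are given as a unit quaternion [x, y, z, w].
In Python, from rig import manip gives the robot as it stands.
- The arm moves only by the tool carry_out, never from a script. Its argument "increments" is a list of rows, each an object of numbers: "tx", "ty", "tz": the shift along the world's x, y, z in units of 40 mm (1.0 is 40 mm); "yaw": the turn about the world's z in units of 8 degrees (1.0 is 8 degrees). A call has 1 to 10 rows; each row shifts and turns the commanded pose from where the row before left it; what a row does not reach is not made up. A row lasts 1/10 s, in which the tool goes at most 50 mm and 8.59 degrees, less where a joint would pass 70% of its speed; a pose out of reach is approached as far as the arm can. A call is refused whole if a number of a shift passes 1 or a number of a turn 1, either way. A call with a gripper value outside its range is refused whole. "jaw" is the opening, from 0 (shut) to 1 (fully open), set as the call begins (left out, the last holds). The fingers move at their own pace and stop on an object; "grip_force" is the grip in N (left out, the last holds). Time passes only in rows, so rows that do not move let the fingers close. It gives the time, the measured TCP pose, the force, the opening and the grip force at its end, in the units of the state.
- manip.sense(): the state, without advancing time (a new reading comes with each control period).
- manip.grab_frame(name): name is "side" or "top" or "wrist"; returns a dict with "img" (400x640x3 uint8, red, green, blue), "fx", "fy", "cx", "cy" (pixels), "R" (3x3) and "t" (3): a world point X has camera coordinates R X + t. Camera axes: x right, y down, z forward; pixel columns grow to the right and rows downward; lengths in m; the calibration is good to about 2 mm. A picture is of the moment at which its call begins. There is no depth.
- manip.close_job(): hands the job in; it is judged then, once.
The state is a dict: "t": time; "q": joint angles; "joint_velocities": joint speeds; "effort": joint torques, N m; "tcp_pos": TCP position; "tool_rot": TCP orientation; "force": force on the tool from outside, world axes, zero at the start; "wrist_torque": the same for the moment, N m; "width": finger opening in m; "finger_force": force on a finger pad.
Only numpy, scipy, OpenCV 4.12 (cv2) and the standard library are available. Lean on these libraries where they do the work, as an engineer would, in place of code of your own. Each camera call takes 0.05 s, during which the arm holds its last target. There are 200 camera calls.

### The job

Restock the rack first-in-first-out: the grey bottle standing back under the rack's upper shelf is old stock, so bring it forward along its own lane until it stands against the front lip, and only then take the new bottle from the bench and set it down (do not drop it) upright in the same lane, close behind the old one, with no more than 3 cm between the two. Knock no bottle over, and leave the cast weight in the other lane and the ink tin on the bench where they are.

Things in the scene. Friction and masses are not known exactly. Their poses are not given: they have to be found in the camera images.
- rack: Grey sheet-metal rack fixed to the bench: two lanes side by side, a plywood upper shelf over their rear half. Origin: underside, middle of the lanes. x runs along the lanes from front lip to back sheet, y to the left seen from the front, z up. Lane floors at z = 8 mm, from the lip's inner face at x = -110 mm to the back sheet at x = +110 mm. Lane centre lines at y = +35.5 and -35.5 mm.
- lane_left (a point): Front end of the left (+y) lane: on its centre line, at the lip's inner face, on the lane floor; axes as the rack's. Both lanes are 220 mm long and 67 mm wide inside; divider and side walls 4 mm thick and 30 mm high above the lane floor; lip 4 mm thick, 20 mm high.
- lane_right (a point): Front end of the right (-y) lane: on its centre line, at the lip's inner face, on the lane floor; axes as the rack's.
- shelf_edge (a point): Middle of the upper shelf's lower front edge, 355 mm above the bench, at x = +35 mm of the rack. The shelf reaches back from here to x = +125 mm, is 180 mm wide, 12 mm thick, hung on the back sheet without posts in front; things on it reach up to 420 mm. A bottle at the back cannot be taken with an upright tool: lean the hand 25 to 45 degrees towards the rack's front.
- old_bottle: Old stock: grey bottle, round black cap, standing in the rear of one lane (left or right), long side along it. Origin: centre of its underside; z up. Body 50 mm (own x) by 68 mm (own y), 95 mm high; narrow neck to 108 mm; fixed cap 41 mm in diameter from 108 to 130 mm high, on the axis. 0.2 to 0.4 kg. Dragged along by the cap it leans; raised a few mm it comes forward upright.
- new_bottle: New stock: a bottle of the same shape, size and weight (50 x 68 x 130 mm, cap 41 mm across, from 108 to 130 mm high; same origin and axes), at the start upright on the bench to the right of the rack. It fits in a lane only with its 68 mm side (own y) along the lane, either way round.
- cast_weight: Black cast paper weight, round, 60 mm in diameter, 74 mm high, standing in the rear of the other lane. Origin: centre of its underside. Leave it alone.
- ink_tin: Large ink tin with no handle, 86 mm in diameter, 62 mm high, standing on the bench near the new bottle. Origin: centre of its underside. Leave it alone.
Not all that is in view belongs to the job. Leave any brown or green look-alike of the new_bottle alone.

How it is judged:
On the way:
1. the old bottle stands in its own lane against the front lip (its front face within 12 mm), while the new bottle is still outside the rack (x of old_bottle in the frame of rack between -0.085 and -0.064 m and z of old_bottle in the frame of rack below 0.014 m and angle between old_bottle's own z axis and vertical below 0.1 rad and ((y of old_bottle in the frame of rack between 0.0205 and 0.0505 m and y of cast_weight in the frame of rack below 0 m) or (y of old_bottle in the frame of rack between -0.0505 and -0.0205 m and y of cast_weight in the frame of rack above 0 m)) and horizontal distance between new_bottle and rack above 0.15 m), for 0.2 s.
At the end, for the whole second after the job is handed in: The old bottle stands upright on the floor of the lane it started in, its front face within 12 mm of the front lip; the new bottle stands upright on the floor of the same lane behind it, with a gap of at most 30 mm between them (102 mm between their axes); both are at rest (x of old_bottle in the frame of rack between -0.085 and -0.064 m and z of each of old_bottle, new_bottle in the frame of rack below 0.014 m and angle between each of old_bottle, new_bottle's own z axis and vertical below 0.1 rad and ((y of old_bottle in the frame of rack between 0.0205 and 0.0505 m and y of new_bottle in the frame of rack between 0.0205 and 0.0505 m and y of cast_weight in the frame of rack below 0 m) or (y of old_bottle in the frame of rack between -0.0505 and -0.0205 m and y of new_bottle in the frame of rack between -0.0505 and -0.0205 m and y of cast_weight in the frame of rack above 0 m)) and x of new_bottle in the frame of rack above -0.03 m and horizontal distance between new_bottle and old_bottle below 0.102 m and linear speed of each of old_bottle, new_bottle below 0.02 m/s); the robot touches nothing.
It fails at once if the cast weight or the ink tin is moved by more than 30 mm (distance of any of cast_weight, ink_tin from where it was at the start of the episode above 0.03 m).
It fails at once if a bottle is tipped over (leans more than 35 degrees) (angle between any of old_bottle, new_bottle's own z axis and vertical above 0.61 rad).
It fails at once if the new bottle is dropped: let go over the rack with its underside more than 30 mm above the lane floor (horizontal distance between new_bottle and rack below 0.12 m and z of new_bottle in the frame of rack above 0.038 m and contact force between the fingers and new_bottle below 0.05 N).
It also fails if it takes over 69 s, if anything falls off the work surface, if the arm or the gripper's body presses on something with over 40 N, if the wrist force passes 120 N, or if a joint passes its speed limit or range.

## Working session

There is one attempt and no reset: what is moved stays moved. The work goes in short steps, Python scripts to look and compute and a tool call to move; the robot and the scene stay as the last step left them, time stands still between calls to the robot, and variables do not carry over. Pictures are saved under pics/ and viewed, at most 10 in all, crops included, and the job is handed in when it is done.

Besides the shell and the picture viewer there is one more tool, called in YAML: its name, and indented under it one key for each argument. carry_out: Moves the arm, as the interface text tells. Its arguments: {"type":"object","properties":{"increments":{"type":"array","items":{"type":"object","properties":{"tx":{"type":"number"},"ty":{"type":"number"},"tz":{"type":"number"},"yaw":{"type":"number"}}}},"jaw":{"type":"number"},"grip_force":{"type":"number"}},"required":["increments"]}

```bash
ls -R . | head -30; mkdir -p pics; python3 - <<'E'
from rig import manip
import cv2,pickle
print(manip.sense()); print([a for a in dir(manip) if a[0]!='_'], manip.finger_overhang)
F={n:manip.grab_frame(n) for n in("side","top","wrist")}
pickle.dump(F,open("f0.pkl","wb"))
for n in F: 
    cv2.imwrite(f"pics/{n}0.png",F[n]["img"][:,:,::-1]); f=F[n]; print(n,f["fx"],f["cx"],f["cy"],(-f["R"].T@f["t"]).round(3),f["R"].round(3).tolist())
E
```

```text
.:
pics

./pics:
{'t': 0.0, 'q': array([-1.20094635,  0.32185617, -0.07013089,  1.45170293,  0.02259516,
        1.37078769, -0.05689529]), 'joint_velocities': array([-4.36499397e-04, -2.57759507e-05, -1.85508672e-04, -1.03417502e-03,
       -6.18669572e-04,  1.16713103e-03, -8.42044503e-04]), 'effort': array([ 4.21236882e-04, -4.93584716e+01, -3.82079249e-01, -3.14332080e+01,
        1.32110057e-02,  1.14139204e-02, -8.28839291e-06]), 'tcp_pos': array([0.22623258, 0.608826  , 0.25518824]), 'tool_rot': array([ 1.76899661e-01,  9.84228400e-01, -9.73867429e-04, -1.34585059e-04]), 'force': array([-0.08194215,  0.20743995, -0.55577162]), 'wrist_torque': array([-0.01849235,  0.00715525,  0.03583062]), 'finger_force': 0.0, 'width': 0.08537307178293883}
['Unreachable', 'close_job', 'finger_overhang', 'grab_frame', 'sense'] 0.025
side 450.9592499669193 321.4350419983862 191.23890927762704 [0.497 0.816 0.949] [[-0.999, -0.035, 0.021], [-0.038, 0.608, -0.793], [0.015, -0.793, -0.609]]
top 514.831532028926 324.25720906111377 191.81731370672122 [ 0.285 -0.111  1.546] [[0.005, -1.0, 0.0], [-0.984, -0.005, -0.177], [0.177, 0.001, -0.984]]
wrist 286.06632903301113 317.26871337366504 196.08013244868638 [0.157 0.635 0.374] [[0.349, 0.937, -0.001], [0.896, -0.334, 0.292], [0.273, -0.103, -0.957]]
```

View pics/side0.png

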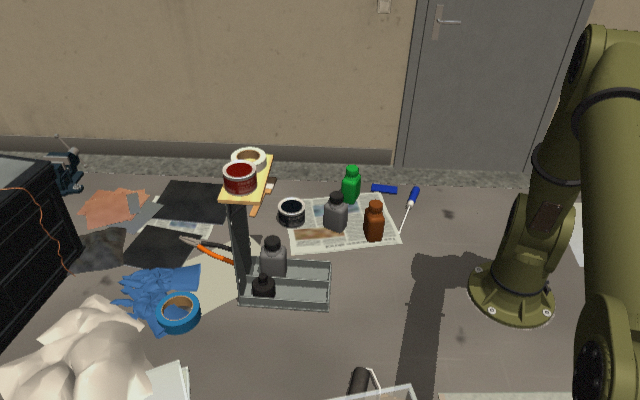

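View pics/top0.png

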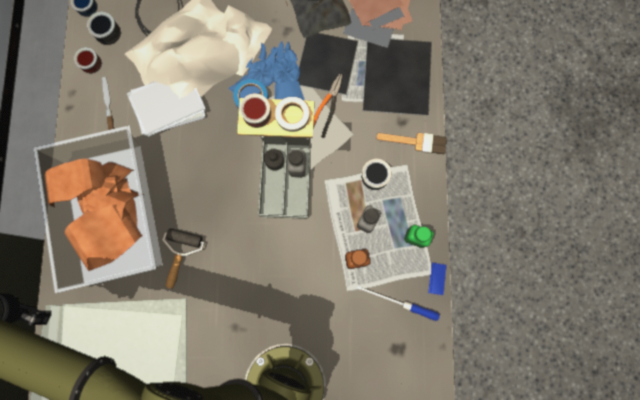

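Side view: the rack has its lanes open towards the robot. The grey old bottle is at (272,255) in the right lane and the weight at (263,287) in the left lane. The grey new bottle is at (336,212), brown at (374,222), green at (351,185), and the tin at (291,212).

Top view: rack lip at about (285,217), old bottle (297,160), weight (274,158), new bottle (370,218), brown (357,258), green (420,236), tin (376,173).

Candidates for the new bottle are grey (370,218), brown (357,258) and green (420,236). I choose the grey one on the newspaper and will check it in one close crop.

```bash
cat > h.py <<'E'
import numpy as np,cv2,pickle
def ray(f,u,v):
    d=f["R"].T@np.array([(u-f["cx"])/f["fx"],(v-f["cy"])/f["fy"],1.]); return -f["R"].T@f["t"],d
def plane(f,u,v,z):
    o,d=ray(f,u,v); return o+d*(z-o[2])/d[2]
def proj(f,X):
    c=f["R"]@np.asarray(X,float)+f["t"]; return np.array([f["fx"]*c[0]/c[2]+f["cx"],f["fy"]*c[1]/c[2]+f["cy"]])
E
python3 - <<'E'
from h import *
F=pickle.load(open("f0.pkl","rb")); t=F["top"]; s=F["side"]
c=cv2.resize(t["img"][125:290,235:435,::-1],None,fx=3,fy=3,interpolation=cv2.INTER_CUBIC)
c2=cv2.resize(s["img"][180:320,220:400,::-1],None,fx=2,fy=2,interpolation=cv2.INTER_CUBIC)
out=np.zeros((c.shape[0]+0,800,3),np.uint8); out[:,:600]=c
cv2.imwrite("pics/c1.png",c); cv2.imwrite("pics/c2.png",cv2.resize(s["img"][150:325,210:410,::-1],None,fx=3.4,fy=3.4,interpolation=cv2.INTER_CUBIC))
E
```

```text
(no output)
```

View pics/c1.png

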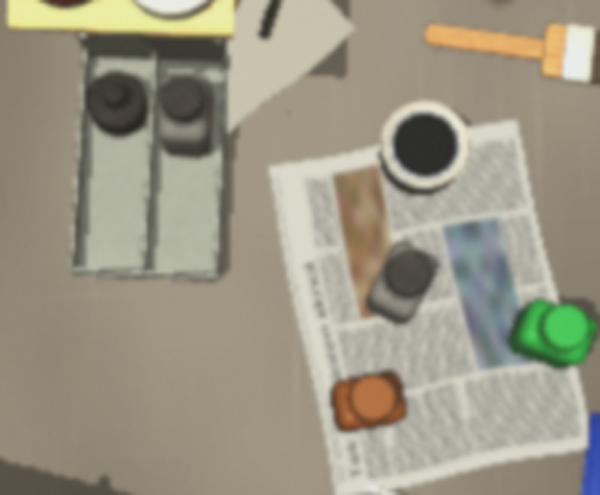

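View pics/c2.png

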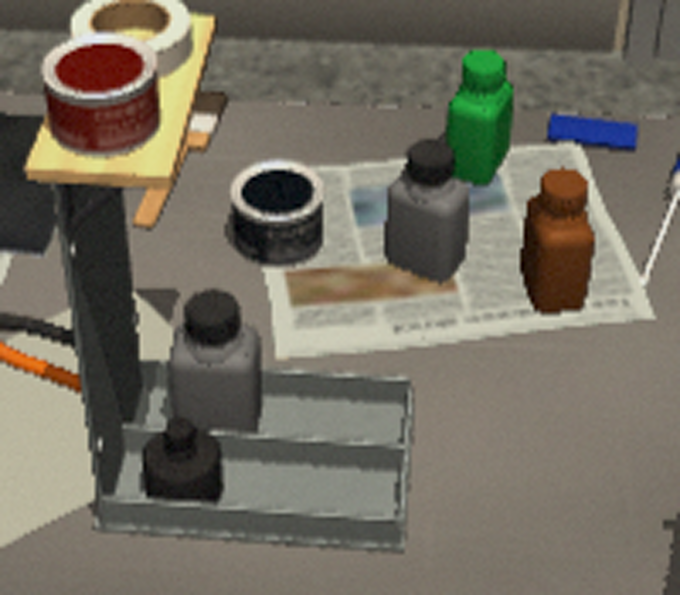

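Both crops confirm the choice. The new bottle is grey with a black cap, at (411,272) in the top crop. The old bottle is in the right lane at (184,98), with the weight to its left at (117,95).

```bash
python3 - <<'E'
from h import *
F=pickle.load(open("f0.pkl","rb")); t=F["top"]; s=F["side"]
T=lambda u,v,z:plane(t,u/3+235,v/3+125,z).round(3)
S=lambda u,v,z:plane(s,u/3.4+210,v/3.4+150,z).round(3)
def tri(a,b):
    (o1,d1),(o2,d2)=ray(t,a[0]/3+235,a[1]/3+125),ray(s,b[0]/3.4+210,b[1]/3.4+150)
    k=np.linalg.lstsq(np.c_[d1,-d2],o2-o1,rcond=None)[0]; return ((o1+k[0]*d1+o2+k[1]*d2)/2).round(3),np.linalg.norm(o1+k[0]*d1-o2-k[1]*d2).round(4)
print("old cap",T(184,98,.138),S(211,308,.138),tri((184,98),(211,308)))
print("new cap",T(411,272,.13),S(430,158,.13),tri((411,272),(430,158)))
print("tin top",T(425,146,.062),"brown",T(374,398,.13),"green",T(566,328,.13),"weight",T(117,95,.07))
print("lip corners",T(72,275,.028),T(222,279,.028),S(403,545,0),S(410,380,.028))
print("side wall",T(88,50,.038),T(229,60,.038),S(97,528,0.0))
print("shelf",T(8,27,.367),T(233,35,.367),S(28,172,.355),S(180,180,.355))
print("new base T",T(368,308,0),T(402,322,0),"S",S(387,258,0),S(441,282,0),S(467,255,0))
# long-axis from body mask top
E
```

```text
old cap [ 0.636 -0.031  0.138] [ 0.637 -0.025  0.138] (array([ 0.638, -0.031,  0.132]), np.float64(0.0011))
new cap [ 0.473 -0.243  0.13 ] [ 0.472 -0.23   0.13 ] (array([ 0.473, -0.243,  0.12 ]), np.float64(0.0028))
tin top [ 0.607 -0.264  0.062] brown [ 0.358 -0.208  0.13 ] green [ 0.422 -0.384  0.13 ] weight [0.655 0.039 0.07 ]
lip corners [0.482 0.084 0.028] [ 0.479 -0.065  0.028] [0.485 0.08  0.   ] [ 0.483 -0.064  0.028]
side wall [0.71  0.072 0.038] [ 0.7   -0.07   0.038] [0.718 0.077 0.   ]
shelf [0.636 0.096 0.367] [ 0.63  -0.082  0.367] [0.727 0.087 0.355] [0.632 0.089 0.355]
new base T [ 0.454 -0.211  0.   ] [ 0.44  -0.245  0.   ] S [ 0.507 -0.243  0.   ] [ 0.457 -0.214 -0.   ] [ 0.433 -0.252  0.   ]
```

Rack origin is at about (0.595, 0.005) with yaw about -0.03 rad. The old bottle is at (0.637, -0.031), which is x≈+43 mm in the rack frame, and the new bottle is at (0.473, -0.240). Rows carry no lean term, so I'll see in free space whether a stretch past the reach limit tilts the hand.

carry_out:
  increments:
    - {"tz":1,"yaw":0.5}
    - {"tz":1,"yaw":0.5}
    - {"tz":1,"yaw":0.5}
    - {"tz":1,"yaw":0.5}
    - {"tz":1,"yaw":0.3}
    - {"tz":1}
    - {"tz":1}
    - {"tz":1}
  jaw: 1

```text
validation failed for argument at $.in...
```

carry_out:
  increments:
    - {"tx":0.5,"ty":-1}
    - {"tx":0.5,"ty":-1}
    - {"tx":0.5,"ty":-1}
    - {"tx":0.5,"ty":-1}
    - {"tx":0.5,"ty":-1}
    - {"tx":0.5,"ty":-1}
    - {"tx":0.5,"ty":-1}
    - {"tx":0.5,"ty":-1}
    - {"tx":0.5,"ty":-1}
    - {"tx":0.5,"ty":-1}

```text
validation failed for argument at $.in...
```

```bash
cat > st.py <<'E'
from rig import manip
import numpy as np
from scipy.spatial.transform import Rotation as R
s=manip.sense(); M=R.from_quat(s["tool_rot"]).as_matrix(); z=M[:,2]
print("t",round(s["t"],2),"tcp",s["tcp_pos"].round(4),"grasp",(s["tcp_pos"]+.006*z).round(4),"tip",(s["tcp_pos"]+.025*z).round(4),"z",z.round(3),"y",M[:,1].round(3),"lean",round(np.degrees(np.arccos(-z[2])),1),"q",s["q"].round(2),"F",s["force"].round(1),"w",round(s["width"],4),"ff",round(s["finger_force"],1))
E
python3 st.py
```

```text
t 0.15 tcp [0.2263 0.6089 0.2555] grasp [0.2263 0.6089 0.2495] tip [0.2263 0.6089 0.2305] z [-0.    -0.001 -1.   ] y [ 0.348  0.937 -0.001] lean 0.1 q [-1.2   0.32 -0.07  1.45  0.02  1.37 -0.06] F [-0.  -0.6 -0.3] w 0.0853 ff 0.0
```

The call was refused by validation. I'll give all four keys in a small row to see whether they are all required.

carry_out:
  increments:
    - {"tx":0.0,"ty":0.0,"tz":1.0,"yaw":0.5}

```text
t: 0.25
tcp_pos: [0.2255, 0.6063, 0.2896]
tool_rot: [0.142, 0.99, -0.006, -0.001]
force: [-0.6, 0.9, 0.3]
width: 0.0851
finger_force: 0.0
```

All four keys are needed in each row.

carry_out:
  increments:
    - {"tx":0,"ty":0,"tz":1,"yaw":0.5}
    - {"tx":0,"ty":0,"tz":1,"yaw":0.5}
    - {"tx":0,"ty":0,"tz":1,"yaw":0.5}
    - {"tx":0,"ty":0,"tz":1,"yaw":0.3}
    - {"tx":0,"ty":0,"tz":1,"yaw":0}
    - {"tx":0,"ty":0,"tz":1,"yaw":0}
    - {"tx":0,"ty":0,"tz":1,"yaw":0}
  jaw: 1

```text
t: 0.95
tcp_pos: [0.2266, 0.6087, 0.578]
tool_rot: [0.017, 1.0, 0.0, 0.0]
force: [-4.5, -16.6, 3.2]
width: 0.0854
finger_force: 0.0
```

carry_out:
  increments:
    - {"tx":0.5,"ty":-1,"tz":0,"yaw":0}
    - {"tx":0.5,"ty":-1,"tz":0,"yaw":0}
    - {"tx":0.5,"ty":-1,"tz":0,"yaw":0}
    - {"tx":0.5,"ty":-1,"tz":0,"yaw":0}
    - {"tx":0.5,"ty":-1,"tz":0,"yaw":0}
    - {"tx":0.5,"ty":-1,"tz":0,"yaw":0}
    - {"tx":0.5,"ty":-1,"tz":0,"yaw":0}
    - {"tx":0.5,"ty":-1,"tz":0,"yaw":0}
    - {"tx":0.5,"ty":-1,"tz":0,"yaw":0}
    - {"tx":0.5,"ty":-1,"tz":0,"yaw":0}

```text
t: 1.95
tcp_pos: [0.4269, 0.2074, 0.5763]
tool_rot: [0.017, 1.0, 0.0, 0.0]
force: [1.3, -0.3, 0.0]
width: 0.0854
finger_force: 0.0
```

```bash
python3 st.py
```

```text
t 1.95 tcp [0.4269 0.2074 0.5763] grasp [0.4269 0.2074 0.5703] tip [0.4269 0.2074 0.5513] z [ 0.  0. -1.] y [0.035 0.999 0.   ] lean 0.0 q [-0.73 -0.01  0.22  1.19  0.    1.96  1.03] F [ 1.3 -0.3  0. ] w 0.0854 ff 0.0
```

Joint 6 is near its limit here. Going higher or closer in should force the fingers outward, which is the lean I want.

carry_out:
  increments:
    - {"tx":0,"ty":-1,"tz":0,"yaw":0}
    - {"tx":0,"ty":-1,"tz":0,"yaw":0}
    - {"tx":0,"ty":-1,"tz":0,"yaw":0}
    - {"tx":0,"ty":-1,"tz":0,"yaw":0}
    - {"tx":0,"ty":-1,"tz":0,"yaw":0}
    - {"tx":0,"ty":-0.5,"tz":0,"yaw":0}
    - {"tx":0,"ty":0,"tz":1,"yaw":0}
    - {"tx":0,"ty":0,"tz":1,"yaw":0}
    - {"tx":0,"ty":0,"tz":1,"yaw":0}
    - {"tx":0,"ty":0,"tz":1,"yaw":0}

```text
t: 2.95
tcp_pos: [0.4248, -0.0096, 0.6352]
tool_rot: [0.017, 1.0, -0.002, 0.018]
force: [0.1, 0.4, 1.1]
width: 0.0852
finger_force: 0.0
```

```bash
python3 st.py
```

```text
t 2.95 tcp [ 0.4248 -0.0096  0.6352] grasp [ 0.425  -0.0096  0.6292] tip [ 0.4257 -0.0097  0.6102] z [ 0.037 -0.004 -0.999] y [ 0.034  0.999 -0.003] lean 2.1 q [ 0.   -0.07 -0.04  1.13  0.    2.05  1.5 ] F [0.1 0.4 1.1] w 0.0852 ff 0.0
```

carry_out:
  increments:
    - {"tx":0,"ty":0,"tz":1,"yaw":0}
    - {"tx":0,"ty":0,"tz":1,"yaw":0}
    - {"tx":0,"ty":0,"tz":1,"yaw":0}
    - {"tx":0,"ty":0,"tz":1,"yaw":0}
    - {"tx":0,"ty":0,"tz":1,"yaw":0}

```text
t: 3.45
tcp_pos: [0.4293, -0.011, 0.6935]
tool_rot: [0.018, 0.997, -0.002, 0.08]
force: [0.3, -0.7, -0.7]
width: 0.0853
finger_force: 0.0
```

```bash
python3 st.py
```

```text
t 3.45 tcp [ 0.4293 -0.011   0.6935] grasp [ 0.4302 -0.0111  0.6876] tip [ 0.4333 -0.0112  0.6689] z [ 0.16  -0.006 -0.987] y [ 0.037  0.999 -0.   ] lean 9.2 q [ 0.73 -0.07 -0.68  0.98 -0.05  2.05  1.55] F [ 0.3 -0.7 -0.7] w 0.0853 ff 0.0
```

The lean builds up in the right direction. Continuing.

carry_out:
  increments:
    - {"tx":0,"ty":0,"tz":1,"yaw":0}
    - {"tx":0,"ty":0,"tz":1,"yaw":0}
    - {"tx":0,"ty":0,"tz":1,"yaw":0}
    - {"tx":0,"ty":0,"tz":1,"yaw":0}
    - {"tx":0,"ty":0,"tz":1,"yaw":0}
    - {"tx":0,"ty":0,"tz":1,"yaw":0}
    - {"tx":0,"ty":0,"tz":1,"yaw":0}
    - {"tx":0,"ty":0,"tz":1,"yaw":0}

```text
t: 4.25
tcp_pos: [0.4357, -0.0115, 0.8135]
tool_rot: [0.017, 0.978, -0.001, 0.208]
force: [-0.6, -0.4, 0.7]
width: 0.0854
finger_force: 0.0
```

```bash
python3 st.py
```

```text
t 4.25 tcp [ 0.4357 -0.0115  0.8135] grasp [ 0.4382 -0.0115  0.8081] tip [ 0.4459 -0.0117  0.7907] z [ 0.407 -0.01  -0.914] y [0.035 0.999 0.005] lean 24.0 q [ 1.11 -0.02 -1.09  0.68 -0.02  2.05  1.54] F [-0.6 -0.4  0.7] w 0.0854 ff 0.0
```

carry_out:
  increments:
    - {"tx":0,"ty":0,"tz":1,"yaw":0}
    - {"tx":0,"ty":0,"tz":1,"yaw":0}
    - {"tx":0,"ty":0,"tz":1,"yaw":0}
    - {"tx":0,"ty":0,"tz":1,"yaw":0}

```text
t: 4.65
tcp_pos: [0.43, -0.0136, 0.8694]
tool_rot: [0.018, 0.963, 0.0, 0.269]
force: [0.2, -0.7, 0.1]
width: 0.0854
finger_force: 0.0
```

carry_out:
  increments:
    - {"tx":0,"ty":0,"tz":-1,"yaw":0}
    - {"tx":0,"ty":0,"tz":-1,"yaw":0}
    - {"tx":0,"ty":0,"tz":-1,"yaw":0}
    - {"tx":0,"ty":0,"tz":-1,"yaw":0}

```text
t: 5.05
tcp_pos: [0.4269, -0.0178, 0.7475]
tool_rot: [0.021, 0.966, -0.002, 0.26]
force: [-0.9, -1.5, -1.0]
width: 0.0852
finger_force: 0.0
```

```bash
python3 st.py
```

```text
t 5.05 tcp [ 0.4269 -0.0178  0.7475] grasp [ 0.4299 -0.0179  0.7423] tip [ 0.4394 -0.0181  0.7258] z [ 0.501 -0.014 -0.865] y [0.041 0.999 0.008] lean 30.1 q [ 0.7  -0.3  -0.41  1.12 -0.25  1.77  1.69] F [-0.9 -1.5 -1. ] w 0.0852 ff 0.0
```

The lean holds at 30°. Next I descend in front of the shelf and take one close look.

carry_out:
  increments:
    - {"tx":0.4,"ty":-0.1,"tz":-1,"yaw":0}
    - {"tx":0.4,"ty":-0.1,"tz":-1,"yaw":0}
    - {"tx":0.4,"ty":0,"tz":-1,"yaw":0}
    - {"tx":0.4,"ty":0,"tz":-1,"yaw":0}
    - {"tx":0.2,"ty":0,"tz":-1,"yaw":0}
    - {"tx":0,"ty":0,"tz":-1,"yaw":0}
    - {"tx":0,"ty":0,"tz":-1,"yaw":0}
    - {"tx":0,"ty":0,"tz":-1,"yaw":0}
    - {"tx":0,"ty":0,"tz":-1,"yaw":0}
    - {"tx":0,"ty":0,"tz":-1,"yaw":0}

```text
t: 6.05
tcp_pos: [0.5293, -0.0182, 0.4258]
tool_rot: [0.018, 0.97, -0.002, 0.241]
force: [0.7, 0.1, -0.3]
width: 0.0852
finger_force: 0.0
```

```bash
python3 st.py
```

```text
t 6.05 tcp [ 0.5293 -0.0182  0.4258] grasp [ 0.5321 -0.0183  0.4205] tip [ 0.541  -0.0185  0.4037] z [ 0.467 -0.012 -0.884] y [0.036 0.999 0.005] lean 27.9 q [ 0.15 -0.3  -0.14  1.82 -0.04  1.13  1.55] F [ 0.7  0.1 -0.3] w 0.0852 ff 0.0
```

carry_out:
  increments:
    - {"tx":0.2,"ty":0,"tz":-1,"yaw":0}
    - {"tx":0.1,"ty":0,"tz":-1,"yaw":0}
    - {"tx":0,"ty":0,"tz":-1,"yaw":0}
    - {"tx":0,"ty":0,"tz":-1,"yaw":0}
    - {"tx":0,"ty":-0.2,"tz":-1,"yaw":0}
    - {"tx":0,"ty":-0.1,"tz":-0.5,"yaw":0}

```text
t: 6.65
tcp_pos: [0.5387, -0.0306, 0.2029]
tool_rot: [0.018, 0.971, -0.002, 0.238]
force: [0.3, 0.4, -0.4]
width: 0.0854
finger_force: 0.0
```

```bash
python3 st.py;  python3 - <<'E'
from rig import manip
import cv2,pickle
F={n:manip.grab_frame(n) for n in("top","wrist","side")}
pickle.dump(F,open("f1.pkl","wb"))
cv2.imwrite("pics/wrist1.png",F["wrist"]["img"][:,:,::-1])
E
```

```text
t 6.65 tcp [ 0.5387 -0.0306  0.2029] grasp [ 0.5414 -0.0307  0.1976] tip [ 0.5502 -0.0309  0.1807] z [ 0.462 -0.012 -0.887] y [0.036 0.999 0.005] lean 27.5 q [ 0.15 -0.18 -0.14  2.17 -0.03  0.67  1.56] F [ 0.3  0.4 -0.4] w 0.0854 ff 0.0
```

View pics/wrist1.png

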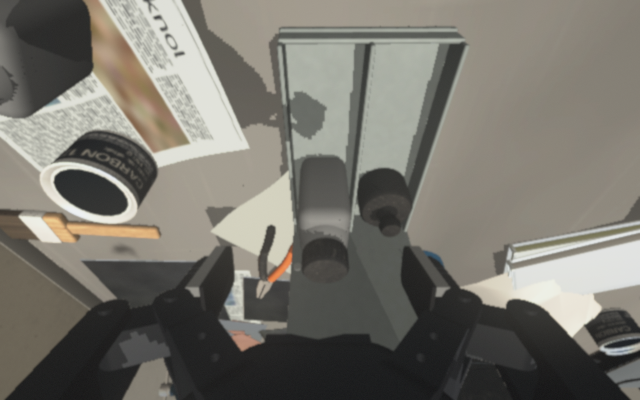

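The wrist view shows the old bottle's cap at (325,260) centred between the open pads at (215,285) and (425,285). The lip runs along row 35 and the weight is at (385,200).

```bash
python3 - <<'E'
from h import *
F=pickle.load(open("f1.pkl","rb")); w=F["wrist"]
print((-w["R"].T@w["t"]).round(3))
for n,u,v,z in [("capc",326,264,.138),("cap lo",326,282,.138),("cap L",302,262,.127),("cap R",350,262,.127),("lipL",279,30,.028),("lipR",466,30,.028),("lipLi",281,41,.028),("lipRi",464,41,.028),("div",360,150,.038),("wall R",290,150,.038),("wallL",415,150,.038)]:
    print(n,plane(w,u,v,z).round(3))
E
```

```text
[ 0.418 -0.027  0.271]
capc [ 0.629 -0.027  0.138]
cap lo [ 0.659 -0.027  0.138]
cap L [ 0.642 -0.049  0.127]
cap R [ 0.644 -0.005  0.127]
lipL [ 0.478 -0.057  0.028]
lipR [0.484 0.085 0.028]
lipLi [ 0.486 -0.057  0.028]
lipRi [0.491 0.086 0.028]
div [0.584 0.01  0.038]
wall R [ 0.581 -0.059  0.038]
wallL [0.586 0.064 0.038]
```

carry_out:
  increments:
    - {"tx":0,"ty":0,"tz":-0.6,"yaw":0}
    - {"tx":0,"ty":0,"tz":-0.6,"yaw":0}
    - {"tx":0,"ty":0,"tz":-0.5,"yaw":0}
    - {"tx":0.4,"ty":0,"tz":0,"yaw":0}
    - {"tx":0.5,"ty":0,"tz":0,"yaw":0}
    - {"tx":0.5,"ty":0,"tz":0,"yaw":0}
    - {"tx":0.5,"ty":0,"tz":0,"yaw":0}
    - {"tx":0.4,"ty":0,"tz":0,"yaw":0}
    - {"tx":0,"ty":0,"tz":0,"yaw":0}

```text
t: 7.7
tcp_pos: [0.6368, -0.0297, 0.1428]
tool_rot: [0.018, 0.97, -0.002, 0.244]
force: [0.2, -0.8, -0.6]
width: 0.0854
finger_force: 0.0
```

```bash
python3 st.py;  python3 - <<'E'
from rig import manip
import cv2,pickle
F={n:manip.grab_frame(n) for n in("wrist","side")}
pickle.dump(F,open("f2.pkl","wb"))
a=F["wrist"]["img"][150:400,160:480,::-1]; b=cv2.resize(F["side"]["img"][170:320,210:360,::-1],(450,450),interpolation=cv2.INTER_CUBIC)
a=cv2.resize(a,(350,273)); o=b.copy(); o=cv2.copyMakeBorder(o,0,0,0,350,cv2.BORDER_CONSTANT); o[:273,450:]=a
cv2.imwrite("pics/g2.png",o)
E
```

```text
t 7.7 tcp [ 0.6368 -0.0297  0.1428] grasp [ 0.6397 -0.0298  0.1375] tip [ 0.6486 -0.03    0.1208] z [ 0.472 -0.012 -0.881] y [0.035 0.999 0.005] lean 28.2 q [ 0.14  0.11 -0.15  2.04  0.06  0.51  1.49] F [ 0.2 -0.8 -0.6] w 0.0854 ff 0.0
```

View pics/g2.png

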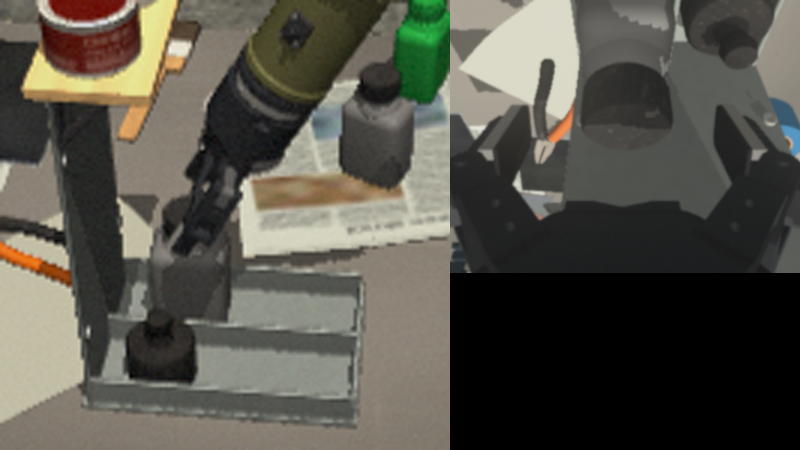

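The wrist inset (right) shows the cap centred between the pads; the side inset (left) shows the fingers at cap height. The grasp point is about 10 mm high, so I lower and close.

carry_out:
  increments:
    - {"tx":0,"ty":0,"tz":-0.25,"yaw":0}
    - {"tx":0,"ty":0,"tz":0,"yaw":0}

```text
t: 8.0
tcp_pos: [0.6317, -0.0303, 0.1281]
tool_rot: [0.018, 0.971, -0.002, 0.24]
force: [-0.9, -0.6, -0.3]
width: 0.0851
finger_force: 0.0
```

carry_out:
  increments:
    - {"tx":0,"ty":0,"tz":0,"yaw":0}
    - {"tx":0,"ty":0,"tz":0,"yaw":0}
    - {"tx":0,"ty":0,"tz":0,"yaw":0}
    - {"tx":0,"ty":0,"tz":0,"yaw":0}
    - {"tx":0,"ty":0,"tz":0,"yaw":0}
    - {"tx":0,"ty":0,"tz":0,"yaw":0}
    - {"tx":0,"ty":0,"tz":0,"yaw":0}
    - {"tx":0,"ty":0,"tz":0,"yaw":0}
  jaw: 0
  grip_force: 50

```text
t: 8.8
tcp_pos: [0.6338, -0.0301, 0.1303]
tool_rot: [0.018, 0.97, -0.002, 0.241]
force: [-1.3, 1.3, 4.7]
width: 0.0399
finger_force: 50.2
```

```bash
python3 st.py
```

```text
t 8.8 tcp [ 0.6338 -0.0301  0.1303] grasp [ 0.6366 -0.0301  0.125 ] tip [ 0.6455 -0.0304  0.1082] z [ 0.468 -0.012 -0.883] y [0.036 0.999 0.005] lean 27.9 q [ 0.14  0.12 -0.15  2.05  0.07  0.49  1.48] F [-1.3  1.3  4.7] w 0.0399 ff 50.2
```

The cap is gripped at 40 mm width. Lift about 8 mm and pull forward.

carry_out:
  increments:
    - {"tx":0,"ty":0,"tz":0.1,"yaw":0}
    - {"tx":0,"ty":0,"tz":0.1,"yaw":0}
    - {"tx":-0.2,"ty":0,"tz":0,"yaw":0}
    - {"tx":-0.4,"ty":0.02,"tz":0,"yaw":0}
    - {"tx":-0.4,"ty":0.02,"tz":0,"yaw":0}
    - {"tx":-0.4,"ty":0.02,"tz":0,"yaw":0}
    - {"tx":-0.4,"ty":0.02,"tz":0,"yaw":0}
    - {"tx":-0.4,"ty":0.02,"tz":0,"yaw":0}
    - {"tx":-0.2,"ty":0,"tz":0,"yaw":0}
    - {"tx":0,"ty":0,"tz":0,"yaw":0}

```text
t: 9.8
tcp_pos: [0.5359, -0.0265, 0.1371]
tool_rot: [0.018, 0.971, -0.002, 0.24]
force: [0.1, -0.3, -2.9]
width: 0.0402
finger_force: 50.6
```

```bash
python3 st.py
```

```text
t 9.8 tcp [ 0.5359 -0.0265  0.1371] grasp [ 0.5387 -0.0266  0.1318] tip [ 0.5476 -0.0268  0.115 ] z [ 0.467 -0.013 -0.884] y [0.036 0.999 0.005] lean 27.8 q [ 0.15 -0.1  -0.16  2.25  0.    0.5   1.53] F [ 0.1 -0.3 -2.9] w 0.0402 ff 50.6
```

carry_out:
  increments:
    - {"tx":-0.2,"ty":0,"tz":0,"yaw":0}
    - {"tx":-0.2,"ty":0,"tz":0,"yaw":0}
    - {"tx":0,"ty":0,"tz":0,"yaw":0}

```text
t: 10.1
tcp_pos: [0.5203, -0.0263, 0.1372]
tool_rot: [0.018, 0.971, -0.002, 0.24]
force: [-0.5, 0.4, -3.3]
width: 0.0398
finger_force: 50.7
```

```bash
python3 st.py;  python3 - <<'E'
from rig import manip
import cv2,pickle
F={n:manip.grab_frame(n) for n in("top","wrist","side")}
pickle.dump(F,open("f3.pkl","wb"))
b=cv2.resize(F["side"]["img"][200:320,220:350,::-1],(433,400),interpolation=cv2.INTER_CUBIC)
a=F["wrist"]["img"][0:300,180:480,::-1]; a=cv2.resize(a,(360,360))
o=cv2.copyMakeBorder(b,0,0,0,360,cv2.BORDER_CONSTANT); o[:360,433:]=a
cv2.imwrite("pics/g3.png",o)
E
```

```text
t 10.1 tcp [ 0.5203 -0.0263  0.1372] grasp [ 0.5231 -0.0264  0.1319] tip [ 0.5319 -0.0266  0.1151] z [ 0.466 -0.012 -0.885] y [0.036 0.999 0.005] lean 27.8 q [ 0.15 -0.14 -0.16  2.28 -0.01  0.51  1.54] F [-0.5  0.4 -3.3] w 0.0398 ff 50.7
```

View pics/g3.png

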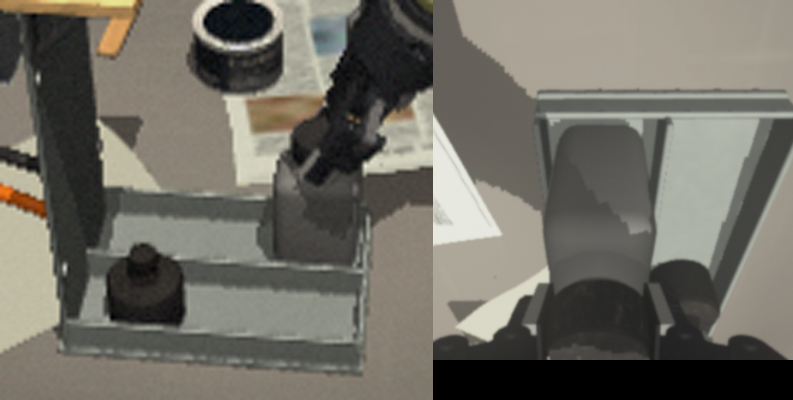

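The side inset shows the bottle upright at the lip. The wrist inset shows a few mm of gap between its foot (row 125) and the lip (row 117). I'll compute that gap.

```bash
python3 - <<'E'
from h import *
F=pickle.load(open("f3.pkl","rb")); w=F["wrist"]
c=lambda u,v:((u-433)/1.2+180,v/1.2)
for n,p,z in [("lip in top",c(590,116),.028),("lip out top",c(590,92),.028),("foot",c(600,126),.02),("foot@15",c(600,126),.03),("bodyL",c(548,220),.08),("bodyR",c(654,220),.08),("lipL",c(538,92),.028),("div",c(660,125),.038)]:
    print(n,plane(w,*p,z).round(4))
E
```

```text
lip in top [ 0.4873 -0.0288  0.028 ]
lip out top [ 0.4742 -0.0281  0.028 ]
foot [ 0.4975 -0.0236  0.02  ]
foot@15 [ 0.4923 -0.0235  0.03  ]
bodyL [ 0.516  -0.0508  0.08  ]
bodyR [0.5182 0.0023 0.08  ]
lipL [ 0.4731 -0.0552  0.028 ]
div [0.4889 0.0082 0.038 ]
```

carry_out:
  increments:
    - {"tx":-0.08,"ty":0,"tz":0,"yaw":0}
    - {"tx":-0.07,"ty":0,"tz":0,"yaw":0}
    - {"tx":0,"ty":0,"tz":-0.06,"yaw":0}
    - {"tx":0,"ty":0,"tz":-0.06,"yaw":0}
    - {"tx":0,"ty":0,"tz":-0.05,"yaw":0}
    - {"tx":0,"ty":0,"tz":0,"yaw":0}
    - {"tx":0,"ty":0,"tz":0,"yaw":0}

```text
t: 10.95
tcp_pos: [0.5153, -0.0262, 0.1307]
tool_rot: [0.018, 0.97, -0.002, 0.241]
force: [1.7, -0.3, -4.2]
width: 0.0396
finger_force: 50.7
```

```bash
python3 st.py
```

```text
t 10.95 tcp [ 0.5153 -0.0262  0.1307] grasp [ 0.5181 -0.0263  0.1254] tip [ 0.527  -0.0266  0.1086] z [ 0.467 -0.012 -0.884] y [0.036 0.999 0.005] lean 27.9 q [ 0.15 -0.14 -0.16  2.3  -0.01  0.49  1.54] F [ 1.7 -0.3 -4.2] w 0.0396 ff 50.7
```

carry_out:
  increments:
    - {"tx":0,"ty":0,"tz":-0.04,"yaw":0}
    - {"tx":0,"ty":0,"tz":0,"yaw":0}
    - {"tx":0,"ty":0,"tz":0,"yaw":0}

```text
t: 11.25
tcp_pos: [0.5162, -0.0262, 0.1303]
tool_rot: [0.018, 0.97, -0.002, 0.242]
force: [1.4, -0.5, 0.9]
width: 0.0394
finger_force: 51.0
```

On the floor now (Fz is positive). Release and back off along the tool axis.

carry_out:
  increments:
    - {"tx":0,"ty":0,"tz":0,"yaw":0}
    - {"tx":0,"ty":0,"tz":0,"yaw":0}
    - {"tx":0,"ty":0,"tz":0,"yaw":0}
    - {"tx":0,"ty":0,"tz":0,"yaw":0}
    - {"tx":0,"ty":0,"tz":0,"yaw":0}
    - {"tx":0,"ty":0,"tz":0,"yaw":0}
  jaw: 1

```text
t: 11.85
tcp_pos: [0.5154, -0.0262, 0.1293]
tool_rot: [0.018, 0.97, -0.002, 0.241]
force: [0.1, -0.7, -0.7]
width: 0.0854
finger_force: 0.0
```

carry_out:
  increments:
    - {"tx":-0.15,"ty":0,"tz":0.4,"yaw":0}
    - {"tx":-0.15,"ty":0,"tz":0.5,"yaw":0}
    - {"tx":0,"ty":0,"tz":1,"yaw":0}
    - {"tx":0,"ty":0,"tz":1,"yaw":0}
    - {"tx":0,"ty":0,"tz":0.5,"yaw":0}
    - {"tx":0,"ty":0,"tz":0,"yaw":0}

```text
t: 12.45
tcp_pos: [0.5123, -0.0268, 0.2673]
tool_rot: [0.018, 0.97, -0.002, 0.242]
force: [0.5, -0.0, -0.2]
width: 0.0857
finger_force: 0.0
```

```bash
python3 st.py;  python3 - <<'E'
from rig import manip
import cv2,pickle
F={n:manip.grab_frame(n) for n in("top","wrist","side")}
pickle.dump(F,open("f4.pkl","wb"))
b=cv2.resize(F["side"]["img"][160:320,220:400,::-1],(450,400),interpolation=cv2.INTER_CUBIC)
a=F["wrist"]["img"][:,:,::-1]; a=cv2.resize(a[:,100:540],(350,318))
o=cv2.copyMakeBorder(b,0,0,0,350,cv2.BORDER_CONSTANT); o[:318,450:]=a
cv2.imwrite("pics/g4.png",o)
E
```

```text
t 12.45 tcp [ 0.5123 -0.0268  0.2673] grasp [ 0.5151 -0.0268  0.262 ] tip [ 0.524  -0.0271  0.2452] z [ 0.469 -0.012 -0.883] y [0.036 0.999 0.005] lean 28.0 q [ 0.18 -0.3  -0.15  2.13 -0.06  0.82  1.58] F [ 0.5 -0.  -0.2] w 0.0857 ff 0.0
```

View pics/g4.png

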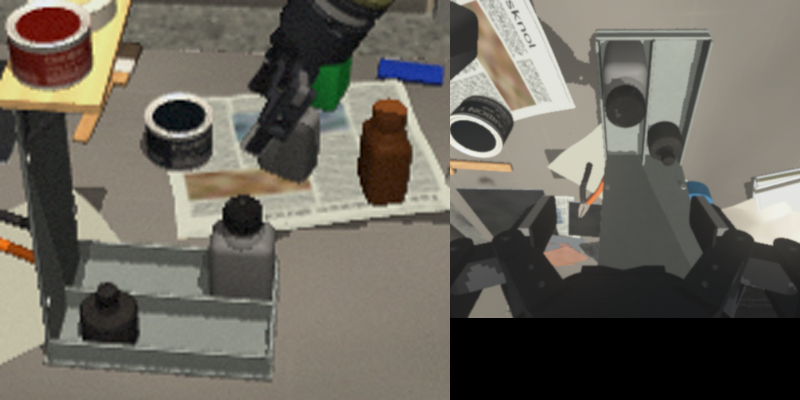

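The side inset shows the old bottle upright at the lip, with the weight and tin where they were. The wrist inset shows its cap at (626,92) next to the lip. Next I go to the new bottle and measure the old one from these frames.

carry_out:
  increments:
    - {"tx":0,"ty":-0.6,"tz":0,"yaw":-0.4}
    - {"tx":0,"ty":-0.8,"tz":0,"yaw":-0.5}
    - {"tx":0,"ty":-0.8,"tz":0,"yaw":-0.5}
    - {"tx":0,"ty":-0.8,"tz":0,"yaw":-0.5}
    - {"tx":0,"ty":-0.8,"tz":-0.3,"yaw":-0.5}
    - {"tx":-0.1,"ty":-0.8,"tz":-0.4,"yaw":-0.5}
    - {"tx":-0.3,"ty":-0.6,"tz":-0.4,"yaw":-0.5}
    - {"tx":0,"ty":0,"tz":0,"yaw":0}

```text
t: 13.4
tcp_pos: [0.4896, -0.2377, 0.2148]
tool_rot: [0.249, 0.939, -0.059, 0.228]
force: [0.6, 0.7, -0.0]
width: 0.085
finger_force: 0.0
```

```bash
python3 st.py;  python3 - <<'E'
from rig import manip
from h import *
f=pickle.load(open("f4.pkl","rb"))
print("old cap wrist",plane(f["wrist"],321.3,115.7,.138).round(3),"side",plane(f["side"],317.2,242,.138).round(3))
F={n:manip.grab_frame(n) for n in("top","wrist","side")}
pickle.dump(F,open("f5.pkl","wb"))
cv2.imwrite("pics/w5.png",F["wrist"]["img"][:,:,::-1])
E
```

```text
t 13.4 tcp [ 0.4896 -0.2377  0.2148] grasp [ 0.492  -0.2391  0.2094] tip [ 0.4995 -0.2433  0.1925] z [ 0.398 -0.224 -0.89 ] y [0.495 0.869 0.004] lean 27.2 q [ 0.4  -0.18 -0.03  2.14  0.09  0.71  1.36] F [ 0.6  0.7 -0. ] w 0.085 ff 0.0
old cap wrist [ 0.5   -0.023  0.138] side [ 0.521 -0.026  0.138]
```

View pics/w5.png

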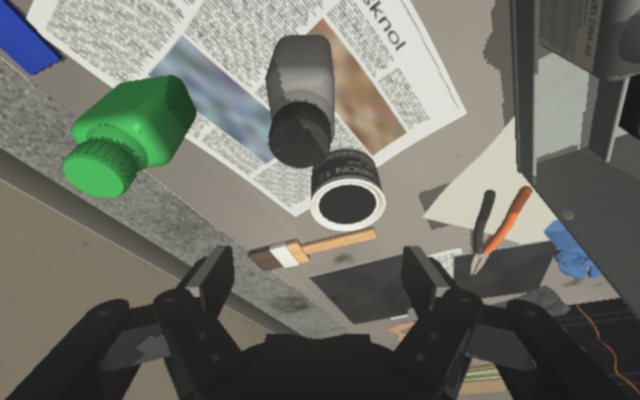

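The wrist view shows the new bottle's cap at (300,145), its body edges nearly parallel to the image columns, and the tin clear at (347,190). So the hand's yaw is already aligned with the bottle's long axis.

```bash
python3 - <<'E'
from h import *
w=pickle.load(open("f5.pkl","rb"))["wrist"]
for n,u,v,z in [("far",300,166,.13),("L",269,140,.12),("R",332,140,.12),("footL",277,42,.0),("footR",330,40,.0),("sL",269,95,.095),("sR",334,95,.095)]: print(n,plane(w,u,v,z).round(3))
E
```

```text
far [ 0.49  -0.248  0.13 ]
L [ 0.467 -0.259  0.12 ]
R [ 0.488 -0.222  0.12 ]
footL [ 0.442 -0.249  0.   ]
footR [ 0.464 -0.206  0.   ]
sL [ 0.449 -0.25   0.095]
sR [ 0.471 -0.21   0.095]
```

carry_out:
  increments:
    - {"tx":-0.25,"ty":0,"tz":0,"yaw":0}
    - {"tx":-0.25,"ty":0,"tz":-0.2,"yaw":0}
    - {"tx":0,"ty":0,"tz":-0.5,"yaw":0}
    - {"tx":0,"ty":0,"tz":-0.5,"yaw":0}
    - {"tx":0,"ty":0,"tz":-0.5,"yaw":0}
    - {"tx":0,"ty":0,"tz":-0.4,"yaw":0}
    - {"tx":0,"ty":0,"tz":0,"yaw":0}
    - {"tx":0,"ty":0,"tz":0,"yaw":0}

```text
t: 14.35
tcp_pos: [0.4736, -0.2344, 0.1357]
tool_rot: [0.245, 0.94, -0.058, 0.232]
force: [0.3, -1.2, 0.6]
width: 0.0855
finger_force: 0.0
```

```bash
python3 st.py
```

```text
t 14.35 tcp [ 0.4736 -0.2344  0.1357] grasp [ 0.4761 -0.2358  0.1304] tip [ 0.4838 -0.24    0.1136] z [ 0.407 -0.222 -0.886] y [0.488 0.873 0.005] lean 27.6 q [ 0.41 -0.12 -0.03  2.27  0.11  0.51  1.35] F [ 0.3 -1.2  0.6] w 0.0855 ff 0.0
```

carry_out:
  increments:
    - {"tx":-0.08,"ty":-0.06,"tz":-0.23,"yaw":0}
    - {"tx":0,"ty":0,"tz":0,"yaw":0}
    - {"tx":0,"ty":0,"tz":0,"yaw":0}

```text
t: 14.65
tcp_pos: [0.4706, -0.2372, 0.1265]
tool_rot: [0.246, 0.939, -0.058, 0.232]
force: [-0.2, 0.1, 0.5]
width: 0.0853
finger_force: 0.0
```

carry_out:
  increments:
    - {"tx":0,"ty":0,"tz":0,"yaw":0}
    - {"tx":0,"ty":0,"tz":0,"yaw":0}
    - {"tx":0,"ty":0,"tz":0,"yaw":0}
    - {"tx":0,"ty":0,"tz":0,"yaw":0}
    - {"tx":0,"ty":0,"tz":0,"yaw":0}
    - {"tx":0,"ty":0,"tz":0,"yaw":0}
    - {"tx":0,"ty":0,"tz":0,"yaw":0}
    - {"tx":0,"ty":0,"tz":0,"yaw":0}
  jaw: 0
  grip_force: 60

```text
t: 15.45
tcp_pos: [0.4711, -0.2373, 0.1268]
tool_rot: [0.246, 0.939, -0.058, 0.232]
force: [0.4, -1.9, 2.1]
width: 0.0393
finger_force: 60.7
```

```bash
python3 st.py
```

```text
t 15.45 tcp [ 0.4711 -0.2373  0.1268] grasp [ 0.4736 -0.2386  0.1215] tip [ 0.4813 -0.2429  0.1046] z [ 0.408 -0.223 -0.885] y [0.489 0.873 0.005] lean 27.7 q [ 0.41 -0.11 -0.03  2.28  0.11  0.49  1.36] F [ 0.4 -1.9  2.1] w 0.0393 ff 60.7
```

Gripped at 39 mm width. Lift, bring it between the tin and the rack, and turn it into line with the lane.

carry_out:
  increments:
    - {"tx":0,"ty":0,"tz":0.3,"yaw":0}
    - {"tx":0,"ty":0,"tz":0.7,"yaw":0}
    - {"tx":0,"ty":0.3,"tz":0.7,"yaw":0}
    - {"tx":0.1,"ty":0.6,"tz":0.1,"yaw":0.4}
    - {"tx":0.2,"ty":0.6,"tz":0,"yaw":0.4}
    - {"tx":0.5,"ty":0.6,"tz":0,"yaw":0.4}
    - {"tx":0.7,"ty":0.2,"tz":0,"yaw":0.4}
    - {"tx":0.8,"ty":0,"tz":0,"yaw":0.4}
    - {"tx":0.7,"ty":0,"tz":0,"yaw":0.4}
    - {"tx":0.2,"ty":0,"tz":0,"yaw":0.4}

```text
t: 16.45
tcp_pos: [0.6017, -0.1416, 0.1956]
tool_rot: [0.055, 0.97, -0.01, 0.238]
force: [-0.1, 0.4, -3.4]
width: 0.0393
finger_force: 61.2
```

carry_out:
  increments:
    - {"tx":0,"ty":0,"tz":0,"yaw":0.4}
    - {"tx":0,"ty":0,"tz":0,"yaw":0}

```text
t: 16.65
tcp_pos: [0.5988, -0.1436, 0.195]
tool_rot: [0.03, 0.971, -0.004, 0.236]
force: [-0.6, -0.7, -3.8]
width: 0.0399
finger_force: 61.2
```

```bash
python3 st.py
```

```text
t 16.65 tcp [ 0.5988 -0.1436  0.195 ] grasp [ 0.6015 -0.1437  0.1896] tip [ 0.6102 -0.1442  0.1728] z [ 0.459 -0.022 -0.888] y [0.061 0.998 0.006] lean 27.4 q [ 0.29  0.01 -0.05  2.02 -0.14  0.65  1.84] F [-0.6 -0.7 -3.8] w 0.0399 ff 61.2
```

carry_out:
  increments:
    - {"tx":0.03,"ty":0.5,"tz":0,"yaw":0}
    - {"tx":0,"ty":0.6,"tz":0,"yaw":0}
    - {"tx":0,"ty":0.6,"tz":0,"yaw":0}
    - {"tx":0,"ty":0.6,"tz":0,"yaw":0}
    - {"tx":0,"ty":0.6,"tz":0,"yaw":0}
    - {"tx":0,"ty":0,"tz":-0.3,"yaw":0}
    - {"tx":0,"ty":0,"tz":0,"yaw":0}

```text
t: 17.35
tcp_pos: [0.5981, -0.0271, 0.1828]
tool_rot: [0.03, 0.971, -0.005, 0.236]
force: [-0.9, -0.3, -4.5]
width: 0.0397
finger_force: 61.4
```

```bash
python3 st.py;  python3 - <<'E'
from rig import manip
from h import *
F={n:manip.grab_frame(n) for n in("top","wrist","side")}
pickle.dump(F,open("f6.pkl","wb"))
b=cv2.resize(F["side"]["img"][180:320,230:350,::-1],(429,500),interpolation=cv2.INTER_CUBIC)
a=F["wrist"]["img"][0:300,180:480,::-1]; a=cv2.resize(a,(371,371))
o=cv2.copyMakeBorder(b,0,0,0,371,cv2.BORDER_CONSTANT); o[:371,429:]=a
cv2.imwrite("pics/g6.png",o)
E
```

```text
t 17.35 tcp [ 0.5981 -0.0271  0.1828] grasp [ 0.6009 -0.0272  0.1775] tip [ 0.6096 -0.0277  0.1606] z [ 0.458 -0.023 -0.889] y [0.061 0.998 0.005] lean 27.3 q [ 0.17 -0.02 -0.18  2.07  0.05  0.62  1.46] F [-0.9 -0.3 -4.5] w 0.0397 ff 61.4
```

View pics/g6.png

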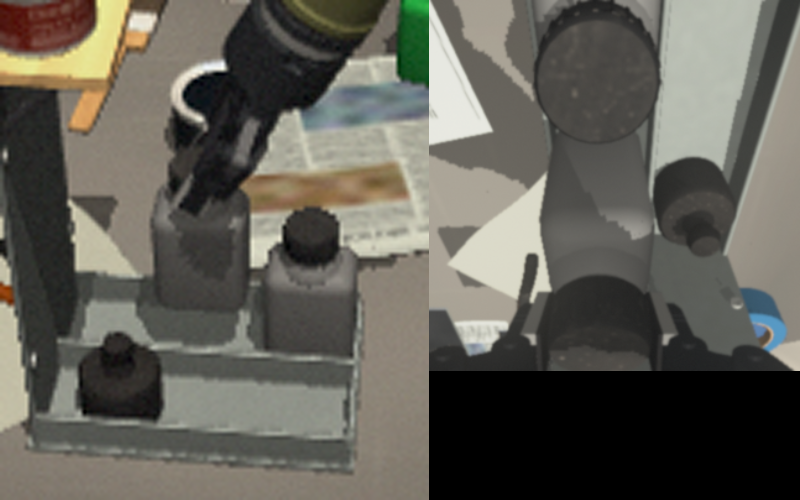

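The side inset shows the new bottle upright over the right lane, a little behind the old one, with the weight untouched. The wrist inset shows it in line between divider and side wall. Lowering.

carry_out:
  increments:
    - {"tx":0,"ty":-0.03,"tz":-0.25,"yaw":0}
    - {"tx":0,"ty":0,"tz":-0.25,"yaw":0}
    - {"tx":0,"ty":0,"tz":-0.25,"yaw":0}
    - {"tx":0,"ty":0,"tz":-0.2,"yaw":0}
    - {"tx":0,"ty":0,"tz":-0.1,"yaw":0}
    - {"tx":0,"ty":0,"tz":-0.05,"yaw":0}
    - {"tx":0,"ty":0,"tz":0,"yaw":0}
    - {"tx":0,"ty":0,"tz":0,"yaw":0}

```text
t: 18.3
tcp_pos: [0.6003, -0.0302, 0.1428]
tool_rot: [0.031, 0.97, -0.005, 0.239]
force: [0.5, 1.1, -3.9]
width: 0.039
finger_force: 61.4
```

```bash
python3 st.py
```

```text
t 18.3 tcp [ 0.6003 -0.0302  0.1428] grasp [ 0.6031 -0.0304  0.1375] tip [ 0.6119 -0.0308  0.1206] z [ 0.464 -0.025 -0.886] y [0.063 0.998 0.005] lean 27.7 q [ 0.17  0.03 -0.18  2.11  0.07  0.52  1.44] F [ 0.5  1.1 -3.9] w 0.039 ff 61.4
```

carry_out:
  increments:
    - {"tx":0,"ty":0,"tz":-0.1,"yaw":0}
    - {"tx":0,"ty":0,"tz":-0.07,"yaw":0}
    - {"tx":0,"ty":0,"tz":-0.04,"yaw":0}
    - {"tx":0,"ty":0,"tz":0,"yaw":0}
    - {"tx":0,"ty":0,"tz":0,"yaw":0}

```text
t: 18.8
tcp_pos: [0.6009, -0.0304, 0.1349]
tool_rot: [0.031, 0.97, -0.005, 0.24]
force: [0.5, -0.8, 0.4]
width: 0.0392
finger_force: 61.7
```

On the floor (Fz ≈ 0). Release and withdraw.

carry_out:
  increments:
    - {"tx":0,"ty":0,"tz":0,"yaw":0}
    - {"tx":0,"ty":0,"tz":0,"yaw":0}
    - {"tx":0,"ty":0,"tz":0,"yaw":0}
    - {"tx":0,"ty":0,"tz":0,"yaw":0}
    - {"tx":0,"ty":0,"tz":0,"yaw":0}
    - {"tx":0,"ty":0,"tz":0,"yaw":0}
  jaw: 1

```text
t: 19.4
tcp_pos: [0.5999, -0.0303, 0.1339]
tool_rot: [0.031, 0.971, -0.005, 0.239]
force: [-0.4, 0.1, -0.3]
width: 0.085
finger_force: 0.0
```

carry_out:
  increments:
    - {"tx":-0.15,"ty":0,"tz":0.4,"yaw":0}
    - {"tx":-0.25,"ty":0,"tz":0.6,"yaw":0}
    - {"tx":-0.4,"ty":0,"tz":0.9,"yaw":0}
    - {"tx":-0.4,"ty":0,"tz":0.9,"yaw":0}
    - {"tx":-0.4,"ty":0,"tz":0.7,"yaw":0}
    - {"tx":0,"ty":0,"tz":0,"yaw":0}
    - {"tx":0,"ty":0,"tz":0,"yaw":0}

```text
t: 20.1
tcp_pos: [0.5361, -0.0303, 0.2747]
tool_rot: [0.031, 0.97, -0.005, 0.24]
force: [-0.6, 0.3, -0.5]
width: 0.0855
finger_force: 0.0
```

```bash
python3 st.py;  python3 - <<'E'
from rig import manip
from h import *
F={n:manip.grab_frame(n) for n in("top","wrist","side")}
pickle.dump(F,open("f7.pkl","wb"))
# dark cap blobs in side and wrist frames near the predicted spots
for n in("side","wrist"):
    f=F[n]; hsv=f["img"].max(2)
    for nm,X in(("old",(.519,-.026,.138)),("new",(.603,-.030,.138))):
        u,v=proj(f,X).round().astype(int); r=30 if n=="side" else 60
        y0,x0=max(v-r,0),max(u-r,0)
        m=(hsv[y0:v+r,x0:u+r]<60).astype(np.uint8)
        k,lab,st,c=cv2.connectedComponentsWithStats(m)
        print(n,nm,(u,v),[(st[i].tolist(),(c[i]+[x0,y0]).round(1).tolist()) for i in range(1,k) if st[i,4]>60][:4])
E
```

```text
t 20.1 tcp [ 0.5361 -0.0303  0.2747] grasp [ 0.5389 -0.0305  0.2694] tip [ 0.5477 -0.031   0.2526] z [ 0.465 -0.025 -0.885] y [0.064 0.998 0.005] lean 27.7 q [ 0.18 -0.25 -0.16  2.07 -0.03  0.83  1.53] F [-0.6  0.3 -0.5] w 0.0855 ff 0.0
side old (np.int64(318), np.int64(242)) [([0, 0, 17, 15, 139], [296.2, 219.0]), ([0, 24, 6, 15, 61], [289.8, 243.1]), ([21, 26, 16, 17, 210], [316.1, 246.4])]
side new (np.int64(285), np.int64(240)) [([23, 1, 27, 16, 246], [290.3, 219.0]), ([22, 25, 17, 17, 191], [285.2, 243.4]), ([54, 29, 6, 15, 79], [311.7, 246.2])]
wrist old (np.int64(321), np.int64(103)) [([34, 29, 56, 37, 597], [320.9, 83.7]), ([38, 68, 42, 19, 449], [321.3, 120.7]), ([93, 91, 27, 29, 527], [366.6, 146.5]), ([47, 115, 25, 5, 79], [320.0, 160.7])]
wrist new (np.int64(321), np.int64(184)) [([45, 0, 34, 6, 136], [322.5, 125.8]), ([93, 10, 27, 38, 551], [366.2, 147.3]), ([40, 34, 40, 23, 395], [320.1, 166.6]), ([103, 40, 17, 20, 218], [373.3, 172.5])]
```

```bash
python3 - <<'E'
from h import *
F=pickle.load(open("f7.pkl","rb"))
print(plane(F["side"],316.1,246.4,.127).round(3),plane(F["side"],285.2,243.4,.127).round(3))
from rig import manip
print(manip.close_job())
E
```

```text
[ 0.523 -0.021  0.127] [ 0.604 -0.028  0.127]
the job is handed in; nothing more can be done
None
```

The job is handed in with no verdict shown: by my last measurement the old bottle stands upright against the front lip of the right lane, with the new one upright about 15 mm behind it, and the weight and tin were not touched.

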